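Zero the parcel scale and present the heaviest tin

TASK

The tin full of steel marbles is to be weighed for the post: first turn the tare knob on the blue parcel scale until its red pointer stands on the green zero mark. Then lift and heft the three identical steel tins one against another to find the heaviest by feel, leaving the two lighter ones standing on the shelf. Finish still holding the heaviest tin in the gripper, upright and steady, centred over the scale's round pan with about 6 cm of air beneath it, not set down and not let go; do not tip a tin over or shove the toys about on the way.

Things in the scene. Friction and masses are not known exactly. Their poses are not given: they have to be found in the camera images.
- tin_1: Closed steel tin with a screw-top lid, an upright cylinder 58 mm across (lid too) and 80 mm tall, on the shelf. Origin: centre of its underside, z up. The three tins look identical; which is heaviest is hidden. They weigh 0.2 to 0.72 kg; the heaviest is at least 0.2 kg heavier than either other. Contents barely shift (they rest on the inner floor, tin_N_c0). A grip of 40 to 60 N holds any.
- tin_2: Closed steel tin with a screw-top lid, an upright cylinder 58 mm across (lid too) and 80 mm tall, on the shelf. Origin: centre of its underside, z up. The three tins look identical; which is heaviest is hidden. They weigh 0.2 to 0.72 kg; the heaviest is at least 0.2 kg heavier than either other. Contents barely shift (they rest on the inner floor, tin_N_c0). A grip of 40 to 60 N holds any.
- tin_3: Closed steel tin with a screw-top lid, an upright cylinder 58 mm across (lid too) and 80 mm tall, on the shelf. Origin: centre of its underside, z up. The three tins look identical; which is heaviest is hidden. They weigh 0.2 to 0.72 kg; the heaviest is at least 0.2 kg heavier than either other. Contents barely shift (they rest on the inner floor, tin_N_c0). A grip of 40 to 60 N holds any.
- scale: Parcel scale fixed to the shelf: blue case 150 mm (its x) by 250 mm (its y), top 50 mm above the shelf. On its -y half a round steel pan, on its +y half a white dial facing up, with the black tare knob at its centre. Origin: centre of the underside; z up, -x is its front, turned roughly to the robot. The pan is rigid and gives no reading: it cannot compare the tins.
- pan_top (a point): Centre of the pan's top face, 80 mm above the shelf; the pan is 120 mm in diameter, level, and its rim is 60 mm from the knob's axis. Axes as the scale's.
- knob_grip (a point): Point on the knob's vertical axis at the height to grip, 80 mm above the shelf. The knob's upright grip bar is 46 mm long, 14 mm thick, its foot 60 mm and its top 90 mm above the shelf; the dial (108 mm across) lies 52.5 mm above the shelf. The bar lies along the red pointer. Axes as the scale's (this point does not turn with the knob).
- tare_knob (a joint): Angle of knob and pointer, rad: 0 = pointer on the green mark at the dial's far edge (scale's +x side); positive = counter-clockwise from above. At q the bar lies along the scale's x axis turned by q about z. Starts at 0.5 to 1.4, turns -1.8 to 1.8, no stop at zero, friction 0.04 N m, stays where left. The mark is 9 mm wide, 46 mm from the axis (+-0.1 rad).
- car: Bystander: red die-cast rally car, 96 x 40 x 38 mm, loose. Origin: centre of its underside, x along its length.
- truck: Bystander: white plastic garbage truck, 190 x 78 x 110 mm, loose. Origin: centre of its underside, x along its length, cab at -x.
- ramp: Bystander: wooden toy ramp, 225 x 90 mm, 75 mm high at its +x end, loose. Origin: centre of its underside.
- barrier: Bystander: orange plastic road barrier, 100 x 36 x 54 mm, loose. Origin: centre of its underside, x along its length.

How it is judged:
On the way, in this order (a step that is already met when the one before it is completed fails the run):
1. the tare knob is turned until its pointer stands on the zero mark (value of joint tare_knob between -0.1 and 0.1 rad and velocity of joint tare_knob between -0.1 and 0.1 rad/s), for 0.3 s.
2. a lighter tin has been hefted for comparison: lifted clear of the shelf (((height (world z) of tin_1 above 0.012 m and contact force between tin_1 and the fingers above 1 N and contact force between tin_1_c0 and anything else below 3.1 N) or (height (world z) of tin_2 above 0.012 m and contact force between tin_2 and the fingers above 1 N and contact force between tin_2_c0 and anything else below 3.1 N) or (height (world z) of tin_3 above 0.012 m and contact force between tin_3 and the fingers above 1 N and contact force between tin_3_c0 and anything else below 3.1 N))), for 0.2 s.
At the end, for the whole second after the job is handed in: The knob reads zero within 0.1 rad; the heaviest tin is held still in the fingers, upright within 0.2 rad, its underside 30 to 150 mm above the pan and its centre within 40 mm of the pan's, touching no part of the scale; the two lighter tins stand upright on the shelf, at rest and not touched (value of joint tare_knob between -0.1 and 0.1 rad and ((contact force between tin_1_c0 and anything else above 3.1 N and horizontal distance between tin_1 and pan_top below 0.04 m and z of tin_1 in the frame of pan_top between 0.03 and 0.15 m and angle between tin_1's own z axis and vertical below 0.2 rad and linear speed of each of tin_1, tin_2, tin_3 below 0.03 m/s and contact force between tin_1 and the fingers above 1 N and contact force between tin_1 and scale below 0.2 N and height (world z) of tin_2 between -0.01 and 0.01 m and angle between each of tin_2, tin_3's own z axis and vertical below 0.1 rad and contact force between each of tin_2, tin_3 and the arm below 0.2 N and contact force between each of tin_2, tin_3 and the fingers below 0.2 N and height (world z) of tin_3 between -0.01 and 0.01 m) or (contact force between tin_2_c0 and anything else above 3.1 N and horizontal distance between tin_2 and pan_top below 0.04 m and z of tin_2 in the frame of pan_top between 0.03 and 0.15 m and angle between tin_2's own z axis and vertical below 0.2 rad and linear speed of each of tin_2, tin_1, tin_3 below 0.03 m/s and contact force between tin_2 and the fingers above 1 N and contact force between tin_2 and scale below 0.2 N and height (world z) of tin_1 between -0.01 and 0.01 m and angle between each of tin_1, tin_3's own z axis and vertical below 0.1 rad and contact force between each of tin_1, tin_3 and the arm below 0.2 N and contact force between each of tin_1, tin_3 and the fingers below 0.2 N and height (world z) of tin_3 between -0.01 and 0.01 m) or (contact force between tin_3_c0 and anything else above 3.1 N and horizontal distance between tin_3 and pan_top below 0.04 m and z of tin_3 in the frame of pan_top between 0.03 and 0.15 m and angle between tin_3's own z axis and vertical below 0.2 rad and linear speed of each of tin_3, tin_1, tin_2 below 0.03 m/s and contact force between tin_3 and the fingers above 1 N and contact force between tin_3 and scale below 0.2 N and height (world z) of tin_1 between -0.01 and 0.01 m and angle between each of tin_1, tin_2's own z axis and vertical below 0.1 rad and contact force between each of tin_1, tin_2 and the arm below 0.2 N and contact force between each of tin_1, tin_2 and the fingers below 0.2 N and height (world z) of tin_2 between -0.01 and 0.01 m))); the arm keeps its last pose, push and grip.
It fails at once if a tin is tipped over (by more than 0.7 rad) (angle between any of tin_1, tin_2, tin_3's own z axis and vertical above 0.7 rad).
It fails at once if a toy is shoved more than 30 mm (distance of any of car, truck, ramp, barrier from where it was at the start of the episode above 0.03 m).
It also fails if it takes over 72 s, if anything falls off the work surface, if the arm or the gripper's body presses on something with over 40 N, if the wrist force passes 120 N, or if a joint passes its speed limit or range.

ROBOT

A 7-joint arm with a two-finger parallel gripper is mounted at the origin on the work surface. World frame = base frame: x ahead of the robot, y to its left, z up, the work surface at z = 0. Lengths are in m, angles in rad, forces in N, time in s.
With the tool pointing down it reaches from about 0.4 to 0.85 m from the base axis. Payload 4.5 kg.
Tool frame: the origin (TCP) lies midway between the tips of the shut fingers; the grasp point (between the pads) lies 19 mm behind it; z points along the fingers, y is the direction in which the jaws open and shut (so a half turn about z gives the same grasp; the last joint's range is limited). The gripper opens to 88 mm and grips with 3 to 60 N. Pads are 18 mm wide; open, the fingers measure 123 mm over their backs; the gripper's body (75 mm by 187 mm) begins 45 mm behind the grasp point.
Start: joints at [-1.233, 0.689, -0.195, 1.565, 0.157, 0.902, -0.215], TCP at [0.187, 0.596, 0.239] pointing down, gripper open.
Joint ranges: [-3.01, 3.01], [-0.46, 2.08], [-1.47, 1.51], [0.13, 2.56], [-1, 4.14], [0.04, 2.09], [-2.66, 2.66]. Speed limits (rad/s): [2.57, 2.57, 3.14, 3.14, 3.14, 3.14, 3.14].

INTERFACE

Orientations are given as a unit quaternion [x, y, z, w].
In Python, from plant import r gives the robot as it stands. The module is installed in compiled form; this text tells all that it offers.
- The arm moves only by the tool carry_out, never from a script. Its argument "commands" is a list of rows, each a list of 6 numbers: the shift along the tool's x, y, z in m, then the turn, a rotation vector about the tool's x, y, z in degrees. In form: [[dx, dy, dz, wx, wy, wz], ...]. A call has 1 to 12 rows; each row is the pose to reach, as a shift and turn from the pose commanded when the call began, along the tool's axes at that moment; what a row does not reach only later rows make up. A row lasts 1/10 s, in which the tool goes at most 50 mm and 8.59 degrees, less where a joint would pass 70% of its speed; a pose out of reach is approached as far as the arm can. A call with a gripper value outside its range is refused whole. "fingers" is the closure in counts, from 0 (fully open) to 255 (shut), set as the call begins (left out, the last holds). The fingers move at their own pace and stop on an object; "grip_force" is the grip in N (left out, the last holds). Time passes only in rows, so rows that repeat a pose let the fingers close. It gives the time, the measured TCP pose, the force and the opening at its end, in the units of the state.
- r.get_state(): the state, without advancing time (a new reading comes with each control period).
- r.snapshot(name): name is "side" or "top"; returns a dict with "img" (400x640x3 uint8, blue, green, red), "intrinsics" (3x3 intrinsics, pixels), "extrinsics" (4x4, takes a point from camera to world coordinates). Camera axes: x right, y down, z forward; pixel columns grow to the right and rows downward; lengths in m; the calibration is good to about 2 mm. A picture is of the moment at which its call begins. There is no depth.
- r.finish_job(): hands the job in, once; it reports no verdict.
Trained networks look in a picture, given as the dict that the camera call returned (one of the last four; its "shot" number tells which), for a name from the list of things; names that differ only in an ending like _2 or _b are one class to them, and where a whole thing is asked for, a point or a joint stands for the part that bears it (a point fixed in the world has none). Each returns a list of dicts, best first, with "p" (0 to 1); they miss things now and then, are a little off and sometimes report something else, mostly with a low value. They report only what shows in the picture. A call takes as long as a camera call.
- r.spot_in(picture, label): "xyz" ([x, y, z] in m, in world coordinates, good to about 4 mm: the middle of the surface that is visible of it).
- r.spot_point(picture, label): "xyz" ([x, y, z] in m, in world coordinates, good to about 4 mm: a listed point, or the origin of a listed thing).
The state is a dict: "clock": time; "q": joint angles; "qd": joint speeds; "joint_torque": joint torques, N m; "tool_pos": TCP position; "eef_rot": TCP orientation; "contact_force": force on the tool from outside, world axes, zero at the start; "moment": the same for the moment, N m; "opening": opening from 0.0 (shut) to 1.0 (fully open).
Only numpy, scipy, OpenCV 4.12 (cv2) and the standard library are available. Lean on these libraries where they do the work, as an engineer would, in place of code of your own. Each camera call takes 0.05 s, during which the arm holds its last target.

## Working session

There is one attempt and no reset: what is moved stays moved. The work goes in short steps, Python scripts to look and compute and a tool call to move; the robot and the scene stay as the last step left them, time stands still between calls to the robot, and variables do not carry over. Pictures are saved under pics/ and viewed, and the job is handed in when it is done.

Besides the shell and the picture viewer there is one more tool, called after "Request:" as name([rows], argument=value, ...), one row to a line, values as JSON. carry_out: Moves the arm, as the interface text tells. Its arguments: {"type":"object","properties":{"commands":{"type":"array","items":{"type":"array","items":{"type":"number"}}},"fingers":{"type":"number"},"grip_force":{"type":"number"}},"required":["commands"]}

```bash
mkdir -p pics
python3 - <<'E'
from plant import r
import cv2
s=r.get_state()
print({k:(v if not hasattr(v,'tolist') else v.tolist()) for k,v in s.items()})
for n in ("top","side"):
    p=r.snapshot(n); cv2.imwrite(f"pics/{n}0.png",p["img"])
    print(n,p["shot"],p["intrinsics"].tolist() if hasattr(p["intrinsics"],'tolist') else p["intrinsics"]); print(p["extrinsics"])
    for l in ["tin_1","scale","pan_top","knob_grip","car","truck","ramp","barrier"]:
        print(l,[(([round(float(x),3) for x in d["xyz"]]),round(float(d["p"]),2)) for d in r.spot_point(p,l)][:5])
print(r.get_state()["clock"])
E
```

```text
{'clock': 0.0, 'q': [-1.2331809487237027, 0.6899633721746233, -0.1945228533478466, 1.5663228657673898, 0.15729613561824632, 0.9024980583777156, -0.2150853547885734], 'qd': [0.0009745930786545281, 0.0006882920463064863, 0.0006770812913187363, 0.0009234775354051365, 0.0005745580202849241, -0.002204516987459325, 0.0015303355138077113], 'joint_torque': [0.0002474648044881178, -52.75517821311951, -1.2668070942163467, -15.343104600906372, -0.05257587181404233, 0.006515123677672818, 0.0001721917124086758], 'tool_pos': [0.1868326254851261, 0.5957705651815408, 0.23792875849841327], 'eef_rot': [0.15127419978947987, 0.9884914296272377, -0.0008968986062572116, -7.486282319408752e-05], 'contact_force': [-0.17649770722897026, -0.15113048955432712, -0.7434264687024427], 'moment': [0.03392060958485663, -0.03417954439046496, 0.03147658564334434], 'opening': 1.0029723099163694}
top 1 [[441.7385758261927, 0.0, 312.3691609902216], [0.0, 441.7385758261927, 201.13829120925357], [0.0, 0.0, 1.0]]
[[-2.15764473e-02 -9.83615530e-01  1.78983090e-01  4.05741545e-01]
 [-9.99763328e-01  2.17261116e-02 -1.12412864
[... 530 characters left out ...]
56)]
side 2 [[437.2289663675803, 0.0, 314.91714069171], [0.0, 437.2289663675803, 203.45743080252225], [0.0, 0.0, 1.0]]
[[ 0.93648402 -0.21061924  0.28042329  0.34544366]
 [-0.3503785  -0.52710318  0.77420743 -0.77315462]
 [-0.01525097 -0.82328718 -0.56742016  0.65290041]
 [ 0.          0.          0.          1.        ]]
tin_1 [([0.478, 0.004, 0.002], 0.88), ([0.454, -0.366, 0.001], 0.69), ([0.56, -0.156, 0.001], 0.69)]
scale [([0.6, 0.226, -0.001], 0.65)]
pan_top [([0.589, 0.168, 0.071], 0.68)]
knob_grip [([0.607, 0.291, 0.079], 0.6)]
car [([0.721, -0.018, 0.004], 0.86)]
truck [([0.717, -0.12, -0.001], 0.46)]
ramp [([0.782, 0.094, 0.003], 0.82)]
barrier [([0.717, -0.119, 0.002], 0.89)]
0.9
```

View pics/top0.png

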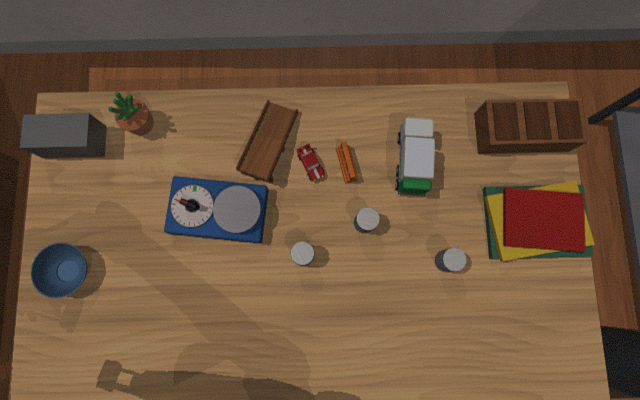

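View pics/side0.png

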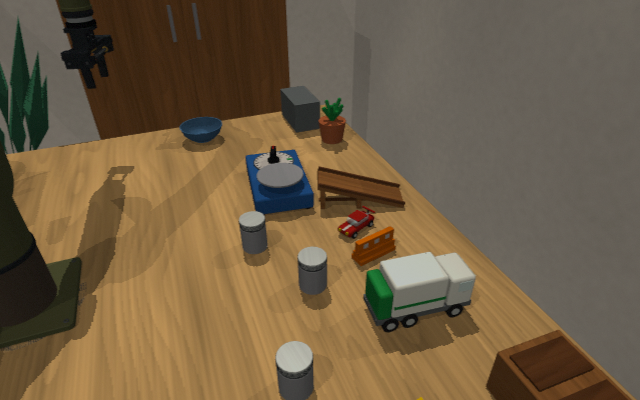

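```bash
cat > h.py <<'E'
import numpy as np, cv2
def proj(p,X):
    E=np.array(p["extrinsics"]);K=np.array(p["intrinsics"])
    X=np.atleast_2d(X); c=(X-E[:3,3])@E[:3,:3]; u=c@K.T
    return u[:,:2]/u[:,2:]
def ray(p,uv,z):
    E=np.array(p["extrinsics"]);K=np.array(p["intrinsics"])
    uv=np.atleast_2d(uv).astype(float); d=np.c_[uv,np.ones(len(uv))]@np.linalg.inv(K).T@E[:3,:3].T
    t=(z-E[2,3])/d[:,2:]
    return E[:3,3]+t*d
def crop(p,x0,y0,w,h,k,name):
    cv2.imwrite(name,cv2.resize(p["img"][y0:y0+h,x0:x0+w],None,fx=k,fy=k,interpolation=cv2.INTER_CUBIC))
E
python3 - <<'E'
from plant import r
from h import *
p=r.snapshot("top"); crop(p,155,165,125,85,6,"pics/dial.png")
# blue case corners
hsv=cv2.cvtColor(p["img"],cv2.COLOR_BGR2HSV)
m=((hsv[...,0]>100)&(hsv[...,0]<130)&(hsv[...,1]>130)).astype(np.uint8); m[:,:150]=0;m[:,290:]=0;m[:160]=0;m[250:]=0
pts=np.argwhere(m)[:,::-1]
print(cv2.minAreaRect(pts.astype(np.float32)))
w=ray(p,cv2.boxPoints(cv2.minAreaRect(pts.astype(np.float32))),0.05); print(w)
hull=cv2.convexHull(pts.astype(np.float32))[:,0]
W=ray(p,hull,0.05)[:,:2]; rc=cv2.minAreaRect(W.astype(np.float32)); print(rc)
print(r.get_state()["clock"])
E
```

```text
((215.5981903076172, 209.09169006347656), (98.31901550292969, 56.80415725708008), 6.170175075531006)
[[0.5376822  0.35779775 0.05      ]
 [0.68505358 0.34760396 0.05      ]
 [0.65126646 0.09321158 0.05      ]
 [0.50538803 0.1091643  0.05      ]]
((0.5947325229644775, 0.22551754117012024), (0.24896231293678284, 0.1469280868768692), 82.75923156738281)
0.95
```

View pics/dial.png

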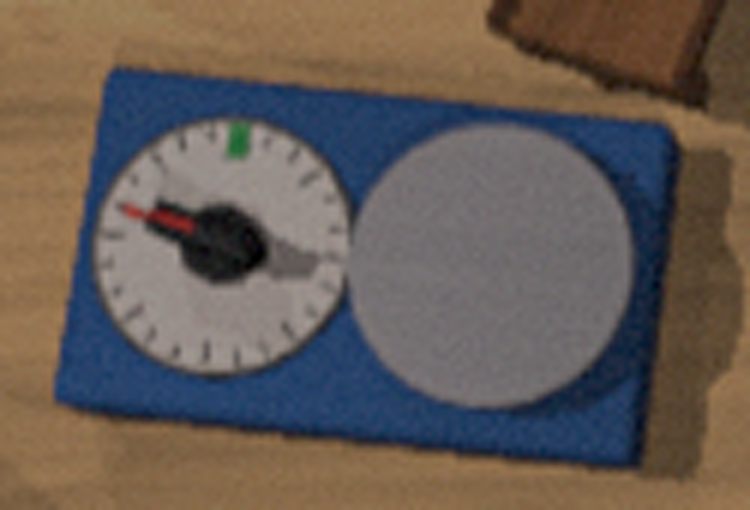

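Run:
```python
from plant import r
from h import *
p=r.snapshot("top")
f=lambda a:np.array(a)/6+np.array([155,165])-0.4
# dial ellipse centre from outline ~ (222,247); mark (240,140)
print("dial c",ray(p,f([222,247]),0.0525),"pan c",ray(p,f([490,266]),0.08))
print("mark",ray(p,f([240,140]),0.0525))
for z in(0.0525,0.06,0.09,0.095): print(z,ray(p,f([123,208]),z),ray(p,f([193,226]),z),ray(p,f([265,255]),z))
k=np.array([0.606,0.288,0]); y=-0.13
im=cv2.resize(p["img"][165:250,155:280],None,fx=6,fy=6,interpolation=cv2.INTER_CUBIC)
for q,col in((0.9,(0,255,0)),(1.1,(0,255,255)),(1.3,(255,0,255))):
    a=q+y
    for z,ra in((0.09,0.023),):
        d=np.array([np.cos(a),np.sin(a),0])
        uv=(proj(p,[k+d*ra+[0,0,z],k-d*ra+[0,0,z]])-[155,165]+.5)*6
        cv2.line(im,tuple(int(v) for v in uv[0]),tuple(int(v) for v in uv[1]),col,1)
    uv=(proj(p,[k+d*0.046+[0,0,.054],k+[0,0,.054]])-[155,165]+.5)*6
    cv2.circle(im,tuple(int(v) for v in uv[0]),4,col,1)
cv2.imwrite("pics/dial2.png",im)
p=r.snapshot("side"); c=proj(p,[0.606,0.288,0.08])[0].astype(int); print(c)
crop(p,c[0]-50,c[1]-40,100,80,7,"pics/dials.png")
```

```text
dial c [[0.6035395 0.2878837 0.0525   ]] pan c [[0.58817236 0.16843266 0.08      ]]
mark [[0.65015303 0.28140791 0.0525    ]]
0.0525 [[0.62145086 0.33080959 0.0525    ]] [[0.61294177 0.30055533 0.0525    ]] [[0.5996638  0.26940805 0.0525    ]]
0.06 [[0.62000118 0.32844666 0.06      ]] [[0.61154928 0.29839573 0.06      ]] [[0.59836054 0.26745777 0.06      ]]
0.09 [[0.61420247 0.31899496 0.09      ]] [[0.6059793  0.28975732 0.09      ]] [[0.5931475  0.25965667 0.09      ]]
0.095 [[0.61323602 0.31741968 0.095     ]] [[0.60505098 0.28831759 0.095     ]] [[0.59227866 0.25835648 0.095     ]]
[272 152]
```

View pics/dial2.png

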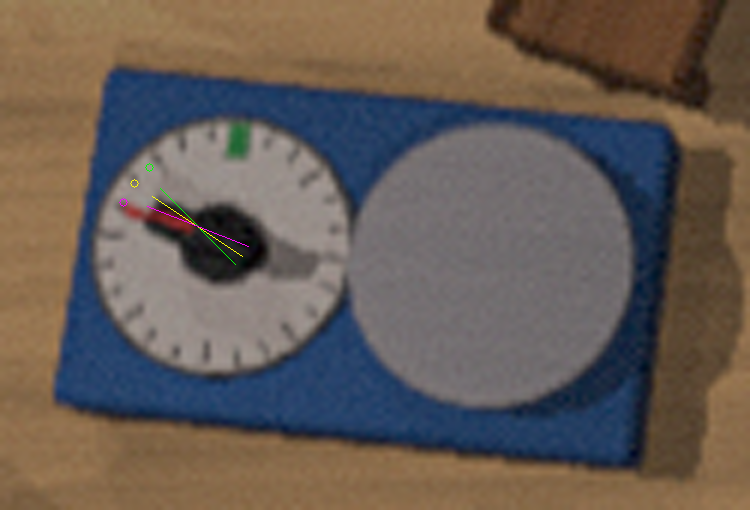

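View pics/dials.png

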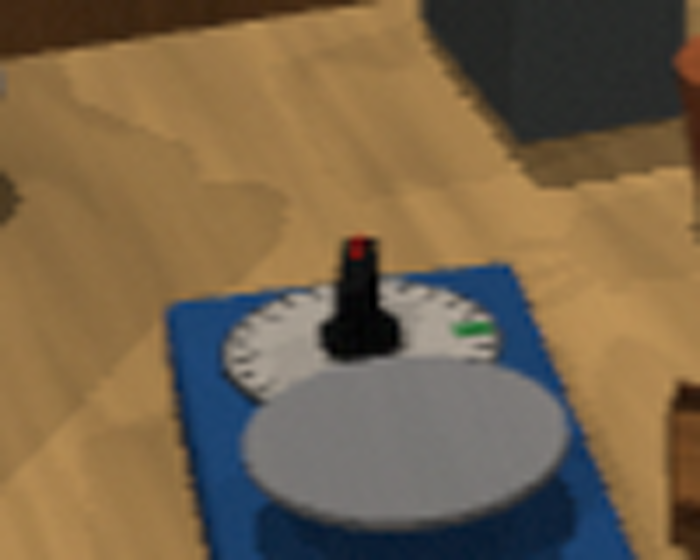

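```bash
cat > g.py <<'E'
import sys
from plant import r
import numpy as np
from scipy.spatial.transform import Rotation as R
def row(pos,yaw):  # yaw = world angle (deg) of tool y; tool z down
    s=r.get_state(); q=R.from_quat(s["eef_rot"])
    a=np.radians(yaw); y=np.array([np.cos(a),np.sin(a),0]); z=np.array([0,0,-1.]); x=np.cross(y,z)
    T=R.from_matrix(np.c_[x,y,z])
    d=q.inv().apply(np.array(pos)-s["tool_pos"]); w=(q.inv()*T).as_rotvec(degrees=True)
    print("row",np.round(d,4).tolist(),np.round(w,2).tolist())
    yy=q.as_matrix()[:,1]
    print("t",round(s["clock"],2),"pos",np.round(s["tool_pos"],4),"yaw",round(np.degrees(np.arctan2(yy[1],yy[0])),1),"tilt",round(np.degrees(np.arccos(-q.as_matrix()[2,2])),2),"q",np.round(s["q"],2),"F",np.round(s["contact_force"],2),"M",np.round(s["moment"],2),"op",round(s["opening"],3))
if __name__=="__main__":
    v=[float(t) for t in sys.argv[1:]]; row(v[:3],v[3])
E
python3 g.py 0.605 0.288 0.18 -20
```

```text
row [-0.4912, -0.1692, 0.0587] [0.0, -0.0, 92.59]
t 1.05 pos [0.187  0.5964 0.2387] yaw 72.6 tilt 0.0 q [-1.23  0.69 -0.19  1.57  0.16  0.9  -0.22] F [ 0.35 -0.13 -0.44] M [ 0.06 -0.01 -0.01] op 1.002
```

Request:
carry_out([
  [-0.491, -0.169, 0.059, 0, 0, 92.5],
  [-0.491, -0.169, 0.059, 0, 0, 92.5],
  [-0.491, -0.169, 0.059, 0, 0, 92.5],
  [-0.491, -0.169, 0.059, 0, 0, 92.5],
  [-0.491, -0.169, 0.059, 0, 0, 92.5],
  [-0.491, -0.169, 0.059, 0, 0, 92.5],
  [-0.491, -0.169, 0.059, 0, 0, 92.5],
  [-0.491, -0.169, 0.059, 0, 0, 92.5],
  [-0.491, -0.169, 0.059, 0, 0, 92.5],
  [-0.491, -0.169, 0.059, 0, 0, 92.5],
  [-0.491, -0.169, 0.059, 0, 0, 92.5],
  [-0.491, -0.169, 0.059, 0, 0, 92.5],
], fingers=110, grip_force=30)

```text
clock: 2.25
tool_pos: [0.6084, 0.2834, 0.1792]
eef_rot: [0.821, 0.571, 0.0, 0.002]
contact_force: [0.5, -0.2, -1.2]
opening: 0.567
```

```bash
python3 g.py 0.605 0.288 0.062 -20
```

```text
row [0.0034, -0.0052, 0.1172] [0.2, 0.13, -0.38]
t 2.25 pos [0.6084 0.2834 0.1792] yaw -20.4 tilt 0.24 q [-0.61  0.83  0.21  1.48 -0.2   0.85 -0.7 ] F [ 0.54 -0.24 -1.2 ] M [-0.09  0.14  0.04] op 0.567
```

```bash
python3 - <<'E'
from plant import r
from h import *
for n in("side","top"):
    p=r.snapshot(n); c=proj(p,[0.605,0.288,0.1])[0].astype(int)
    crop(p,max(c[0]-60,0),max(c[1]-60,0),120,100,6,f"pics/k1{n}.png")
    print([(np.round(d["xyz"],3).tolist(),d["p"]) for d in r.spot_point(p,"knob_grip")])
E
python3 g.py 0.605 0.288 0.062 -20
```

```text
[([0.608, 0.292, 0.081], 0.72)]
[([0.605, 0.29, 0.075], 0.87)]
row [-0.0019, 0.0026, 0.1177] [-0.11, -0.06, 0.32]
t 2.45 pos [0.6034 0.2904 0.1797] yaw -19.7 tilt 0.13 q [-0.62  0.82  0.2   1.49 -0.2   0.85 -0.69] F [0.22 0.76 0.14] M [-0.05  0.12  0.01] op 0.568
```

View pics/k1side.png

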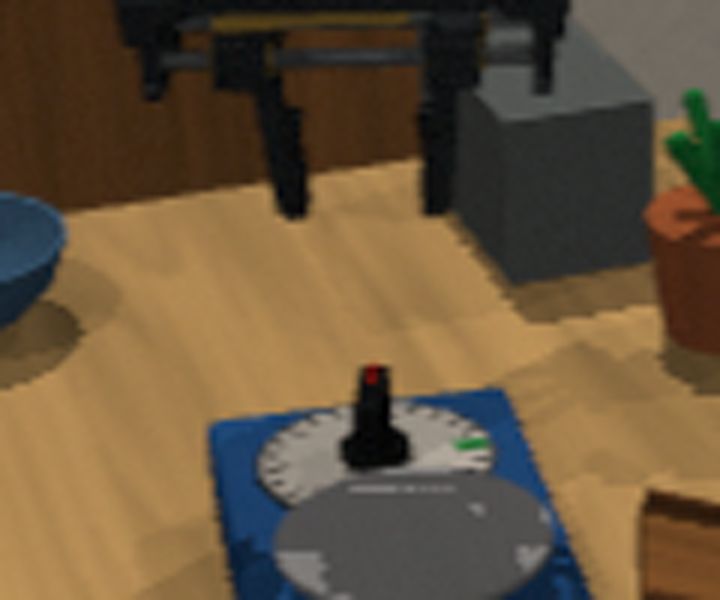

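View pics/k1top.png

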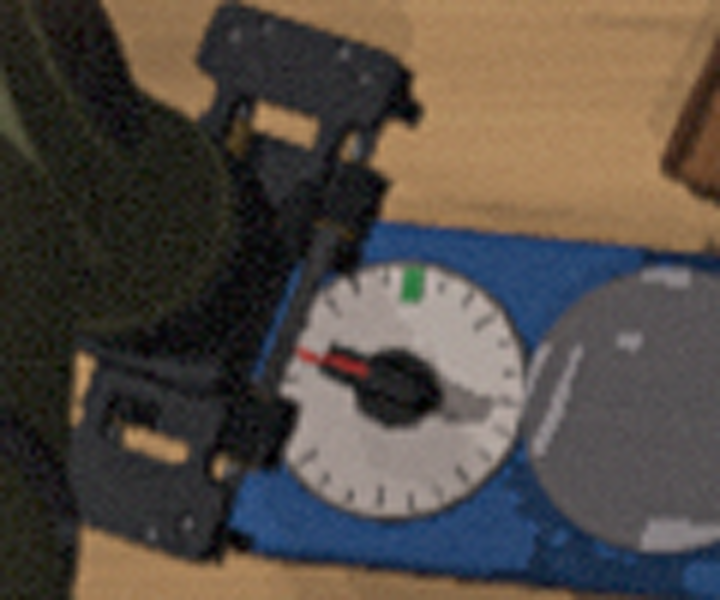

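Request:
carry_out([
  [0, 0, 0.03, 0, 0, 0],
  [0, 0, 0.06, 0, 0, 0],
  [0, 0, 0.09, 0, 0, 0],
  [0, 0, 0.107, 0, 0, 0],
  [0, 0, 0.117, 0, 0, 0],
  [0, 0, 0.117, 0, 0, 0],
  [0, 0, 0.117, 0, 0, 0],
])

```text
clock: 3.15
tool_pos: [0.6056, 0.2889, 0.0639]
eef_rot: [0.819, 0.574, 0.001, 0.0]
contact_force: [-0.9, 0.3, 0.2]
opening: 0.57
```

```bash
python3 - <<'E'
from plant import r
from h import *
for n in("side","top"):
    p=r.snapshot(n); c=proj(p,[0.605,0.288,0.1])[0].astype(int)
    crop(p,max(c[0]-60,0),max(c[1]-60,0),120,100,6,f"pics/k2{n}.png")
E
python3 g.py 0.605 0.288 0.062 -20
```

```text
row [-0.0011, -0.0006, 0.0023] [0.11, -0.12, 0.11]
t 3.25 pos [0.6059 0.2888 0.0643] yaw -19.9 tilt 0.16 q [-0.6   0.98  0.16  1.54 -0.22  0.64 -0.67] F [ 0.59  0.31 -0.94] M [-0.05  0.12  0.05] op 0.568
```

View pics/k2side.png

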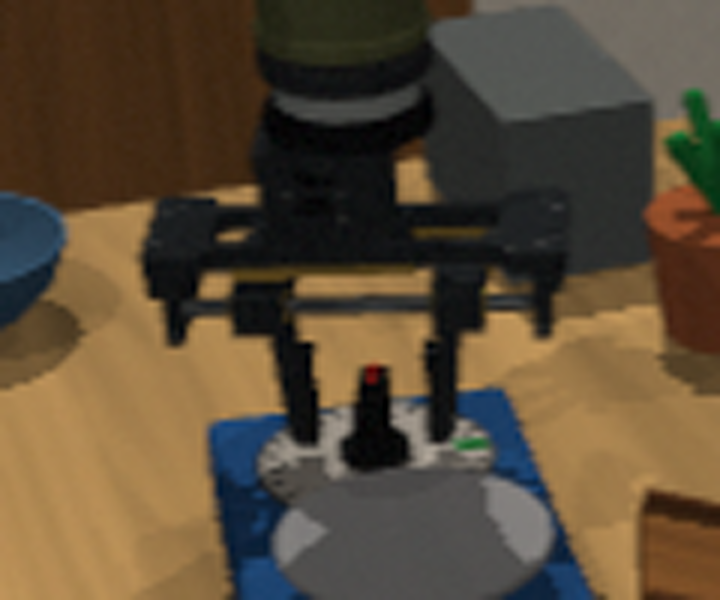

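Request:
carry_out([
  [0, 0, 0, 0, 0, 0],
  [0, 0, 0, 0, 0, 0],
  [0, 0, 0, 0, 0, 0],
  [0, 0, 0, 0, 0, 0],
  [0, 0, 0, 0, 0, 0],
  [0, 0, 0, 0, 0, 0],
], fingers=255, grip_force=30)

```text
clock: 3.85
tool_pos: [0.6053, 0.2882, 0.0628]
eef_rot: [0.819, 0.574, 0.0, 0.0]
contact_force: [0.8, -1.4, -0.3]
opening: 0.159
```

```bash
python3 g.py 0.605 0.288 0.064 -97.5
```

```text
row [-0.0003, -0.0002, -0.0012] [0.02, -0.05, 77.59]
t 3.85 pos [0.6053 0.2882 0.0628] yaw -19.9 tilt 0.05 q [-0.6   0.98  0.16  1.54 -0.22  0.64 -0.67] F [ 0.79 -1.37 -0.27] M [-0.09 -0.07  0.  ] op 0.159
```

Gripped at 14 mm. Turn 77.5° gradually.

Request:
carry_out([
  [0, 0, 0, 0, 0, 6],
  [0, 0, 0, 0, 0, 13],
  [0, 0, 0, 0, 0, 20],
  [0, 0, 0, 0, 0, 27],
  [0, 0, 0, 0, 0, 34],
  [0, 0, 0, 0, 0, 41],
  [0, 0, 0, 0, 0, 48],
  [0, 0, 0, 0, 0, 55],
  [0, 0, 0, 0, 0, 62],
  [0, 0, 0, 0, 0, 69],
  [0, 0, 0, 0, 0, 75],
  [0, 0, 0, 0, 0, 77.5],
])

```text
clock: 5.05
tool_pos: [0.6051, 0.2885, 0.0628]
eef_rot: [0.998, -0.066, 0.0, -0.0]
contact_force: [0.9, -0.5, 1.4]
opening: 0.156
```

Request:
carry_out([
  [0, 0, 0, 0, 0, 0],
  [0, 0, 0, 0, 0, 0],
  [0, 0, 0, 0, 0, 0],
  [0, 0, 0, 0, 0, 0],
])

```text
clock: 5.45
tool_pos: [0.6051, 0.2885, 0.0628]
eef_rot: [0.998, -0.064, 0.0, -0.0]
contact_force: [0.1, 0.6, 0.5]
opening: 0.158
```

```bash
python3 g.py 0.605 0.288 0.062 -97.5
python3 - <<'E'
from plant import r
from h import *
for n in("side","top"):
    p=r.snapshot(n); c=proj(p,[0.605,0.288,0.06])[0].astype(int)
    crop(p,max(c[0]-60,0),max(c[1]-60,0),120,100,6,f"pics/k3{n}.png")
E
```

```text
row [-0.0, 0.0005, 0.0008] [-0.04, -0.02, 0.12]
t 5.45 pos [0.6051 0.2885 0.0628] yaw -97.4 tilt 0.04 q [-0.76  1.04  0.51  1.55 -0.68  0.73 -1.65] F [0.07 0.65 0.53] M [ 0.11 -0.07 -0.01] op 0.158
```

View pics/k3top.png

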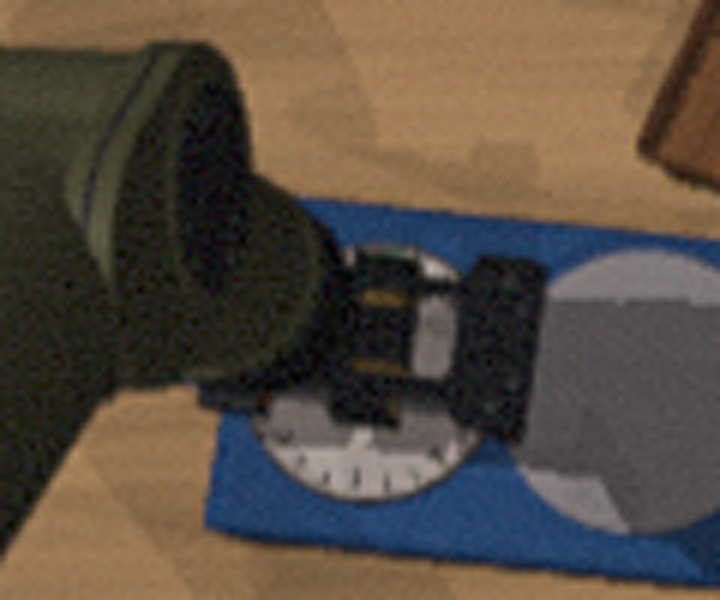

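View pics/k3side.png

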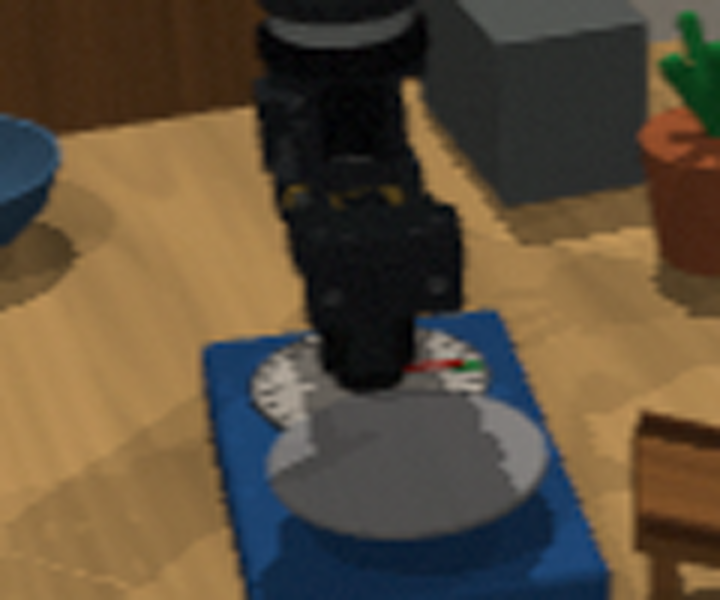

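Request:
carry_out([
  [0, 0, 0, 0, 0, 0],
  [0, 0, 0, 0, 0, 0],
  [0, 0, 0, 0, 0, 0],
  [0, 0, 0, 0, 0, 0],
  [0, 0, -0.03, 0, 0, 0],
  [0, 0, -0.07, 0, 0, 0],
  [0, 0, -0.12, 0, 0, 0],
  [0, 0, -0.15, 0, 0, 0],
], fingers=150)

```text
clock: 6.35
tool_pos: [0.6063, 0.2881, 0.2165]
eef_rot: [0.998, -0.065, 0.002, -0.001]
contact_force: [0.5, -0.9, 0.4]
opening: 0.414
```

```bash
python3 g.py 0.478 0.007 0.2 -60
python3 - <<'E'
from plant import r
from h import *
for n in("side",):
    p=r.snapshot(n); c=proj(p,[0.605,0.288,0.06])[0].astype(int)
    crop(p,max(c[0]-60,0),max(c[1]-60,0),120,100,6,f"pics/k4{n}.png")
    print([(np.round(d["xyz"],3).tolist(),d["p"]) for d in r.spot_point(p,"tin_1")])
E
```

```text
row [-0.0909, 0.2954, 0.0157] [-0.01, -0.25, -37.42]
t 6.35 pos [0.6063 0.2881 0.2165] yaw -97.4 tilt 0.25 q [-0.82  0.86  0.63  1.46 -0.56  1.   -1.74] F [ 0.5  -0.9   0.41] M [-0.04  0.1  -0.05] op 0.414
[([0.477, 0.006, 0.003], 0.79), ([0.562, -0.156, 0.002], 0.7)]
```

View pics/k4side.png

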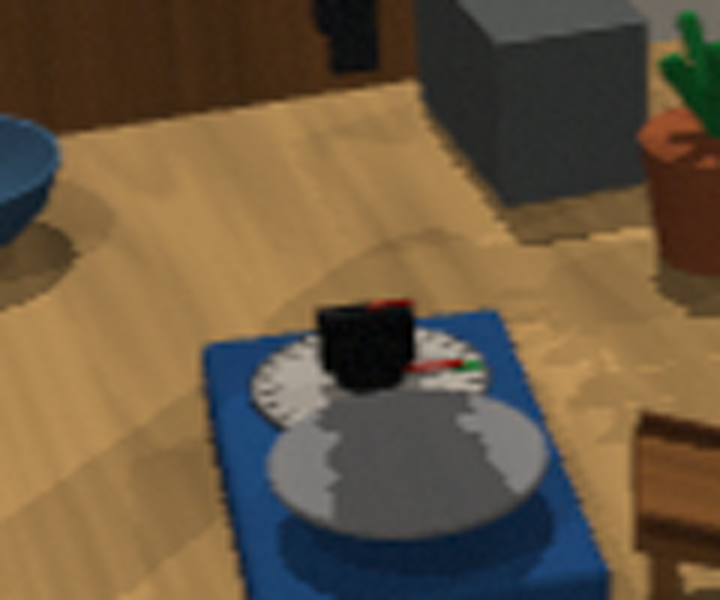

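```bash
python3 g.py 0.4775 0.006 0.14 -97.4
```

```text
row [-0.0937, 0.2973, 0.076] [-0.25, -0.5, -0.01]
t 6.45 pos [0.608  0.2885 0.2181] yaw -97.4 tilt 0.55 q [-0.82  0.86  0.63  1.46 -0.56  1.   -1.74] F [ 0.65 -0.16  0.83] M [-0.05  0.14 -0.  ] op 0.413
```

Request:
carry_out([
  [-0.012, 0.04, 0.005, 0, 0, 0],
  [-0.025, 0.08, 0.01, 0, 0, 0],
  [-0.04, 0.125, 0.02, 0, 0, 0],
  [-0.053, 0.17, 0.03, 0, 0, 0],
  [-0.067, 0.215, 0.045, 0, 0, 0],
  [-0.08, 0.255, 0.06, 0, 0, 0],
  [-0.088, 0.285, 0.07, 0, 0, 0],
  [-0.092, 0.297, 0.073, 0, 0, 0],
  [-0.092, 0.297, 0.073, 0, 0, 0],
  [-0.092, 0.297, 0.073, 0, 0, 0],
], fingers=0)

```text
clock: 7.45
tool_pos: [0.4755, 0.0062, 0.1394]
eef_rot: [0.998, -0.064, -0.0, -0.0]
contact_force: [-0.0, -0.1, 0.1]
opening: 0.998
```

```bash
python3 - <<'E'
from plant import r
from h import *
for n in("side","top"):
    p=r.snapshot(n); 
    if n=="top": crop(p,155,150,190,140,4,"pics/a1top.png")
    else:
        c=proj(p,[0.4775,0.006,0.1])[0].astype(int);crop(p,c[0]-70,c[1]-60,140,120,5,"pics/a1side.png")
    print([(np.round(d["xyz"],3).tolist(),round(d["p"],2)) for d in r.spot_point(p,"tin_1")])
E
python3 g.py 0.4775 0.006 0.036 -97.4
```

```text
[([0.456, -0.369, 0.0], 0.88), ([0.474, 0.007, 0.001], 0.7), ([0.56, -0.155, 0.002], 0.55)]
[([0.558, -0.157, -0.002], 0.74), ([0.454, -0.364, -0.002], 0.67)]
row [0.0015, 0.0008, 0.1037] [-0.03, -0.04, 0.14]
t 7.65 pos [0.476  0.0069 0.1397] yaw -97.3 tilt 0.05 q [-0.35  0.72  0.4   2.12 -0.66  0.43 -1.13] F [ 0.03 -0.24  0.51] M [ 0.07  0.14 -0.01] op 1.004
```

View pics/a1top.png

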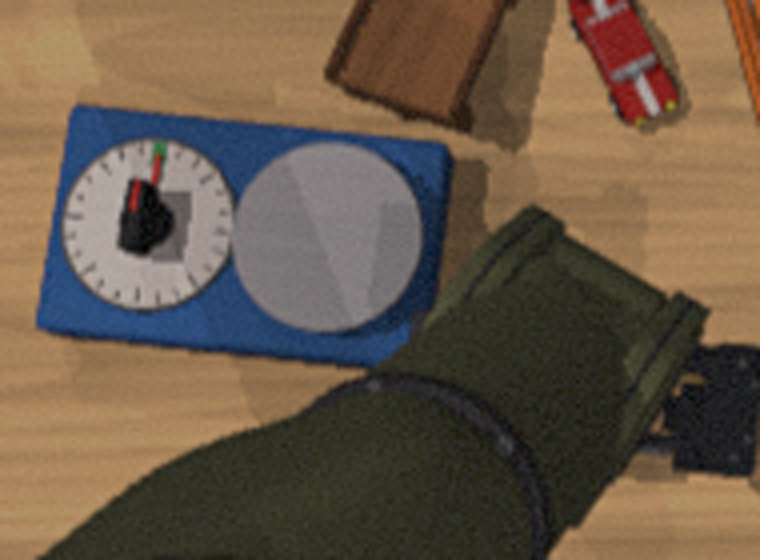

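View pics/a1side.png

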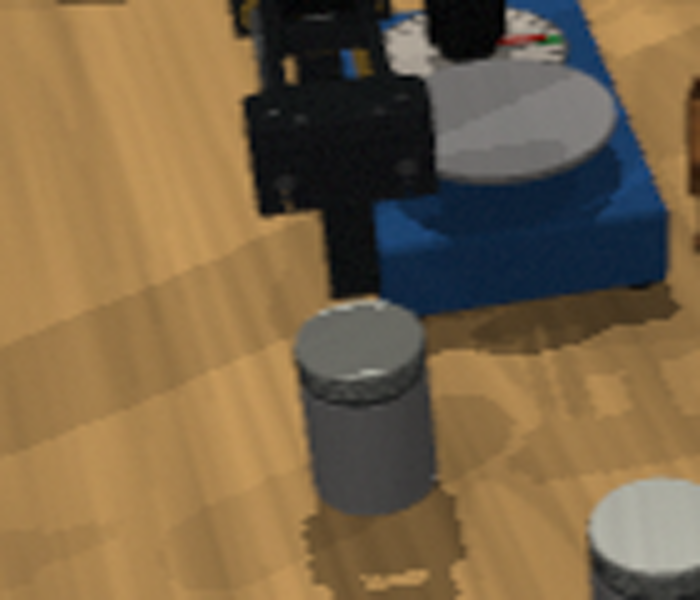

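Request:
carry_out([
  [0.001, 0.001, 0.025, 0, 0, 0],
  [0.001, 0.001, 0.05, 0, 0, 0],
  [0.001, 0.001, 0.075, 0, 0, 0],
  [0.001, 0.001, 0.095, 0, 0, 0],
  [0.001, 0.001, 0.104, 0, 0, 0],
  [0.001, 0.001, 0.104, 0, 0, 0],
])

```text
clock: 8.25
tool_pos: [0.476, 0.005, 0.0349]
eef_rot: [0.998, -0.064, -0.001, -0.0]
contact_force: [0.5, 0.7, 0.1]
opening: 1.001
```

Request:
carry_out([
  [0, 0, 0, 0, 0, 0],
  [0, 0, 0, 0, 0, 0],
  [0, 0, 0, 0, 0, 0],
  [0, 0, 0, 0, 0, 0],
  [0, 0, 0, 0, 0, 0],
  [0, 0, 0, 0, 0, 0],
], fingers=255, grip_force=50)

```text
clock: 8.85
tool_pos: [0.4767, 0.0056, 0.0363]
eef_rot: [0.998, -0.064, 0.0, -0.001]
contact_force: [0.6, 3.2, 6.7]
opening: 0.637
```

```bash
python3 g.py 0.4775 0.006 0.036 -97.4
```

```text
row [0.0008, -0.0005, 0.0003] [-0.1, -0.04, 0.06]
t 8.85 pos [0.4767 0.0056 0.0363] yaw -97.3 tilt 0.11 q [-0.19  0.89  0.13  2.15 -0.79  0.15 -1.02] F [0.64 3.2  6.75] M [0.5  0.16 0.  ] op 0.637
```

Request:
carry_out([
  [0, 0, 0, 0, 0, 0],
  [0, 0, 0, 0, 0, 0],
  [0, 0, -0.01, 0, 0, 0],
  [0, 0, -0.025, 0, 0, 0],
  [0, 0, -0.04, 0, 0, 0],
  [0, 0, -0.05, 0, 0, 0],
  [0, 0, -0.05, 0, 0, 0],
  [0, 0, -0.05, 0, 0, 0],
  [0, 0, -0.05, 0, 0, 0],
  [0, 0, -0.05, 0, 0, 0],
])

```text
clock: 9.85
tool_pos: [0.4759, 0.0045, 0.0852]
eef_rot: [0.998, -0.065, -0.001, -0.0]
contact_force: [0.0, 0.4, -3.8]
opening: 0.638
```

```bash
cat > heft.py <<'E'
from plant import r
from h import *
F=[];M=[]
for i in range(6):
    p=r.snapshot("side"); s=r.get_state(); F.append(s["contact_force"]);M.append(s["moment"])
print("F",np.mean(F,0).round(2),np.std(F,0).round(2),"M",np.mean(M,0).round(2),"tau",np.round(s["joint_torque"],2))
import sys
c=proj(p,np.array(s["tool_pos"]))[0].astype(int); crop(p,max(0,c[0]-70),max(0,min(c[1]-60,280)),140,120,5,sys.argv[1])
E
python3 heft.py pics/a2.png; python3 g.py 0.4775 0.006 0.036 -97.4
```

```text
F [ 0.2   0.08 -3.48] [0.3  0.41 0.38] M [ 0.    0.16 -0.02] tau [ 1.000e-02 -4.701e+01  4.810e+00 -4.400e+00 -1.000e-02 -6.000e-02
  0.000e+00]
row [0.0011, -0.0017, 0.0496] [0.0, 0.01, -0.01]
t 10.15 pos [0.4762 0.0044 0.0856] yaw -97.4 tilt 0.01 q [-0.27  0.81  0.27  2.14 -0.75  0.29 -1.05] F [-0.33 -0.14 -3.67] M [-0.    0.17 -0.03] op 0.638
```

View pics/a2.png

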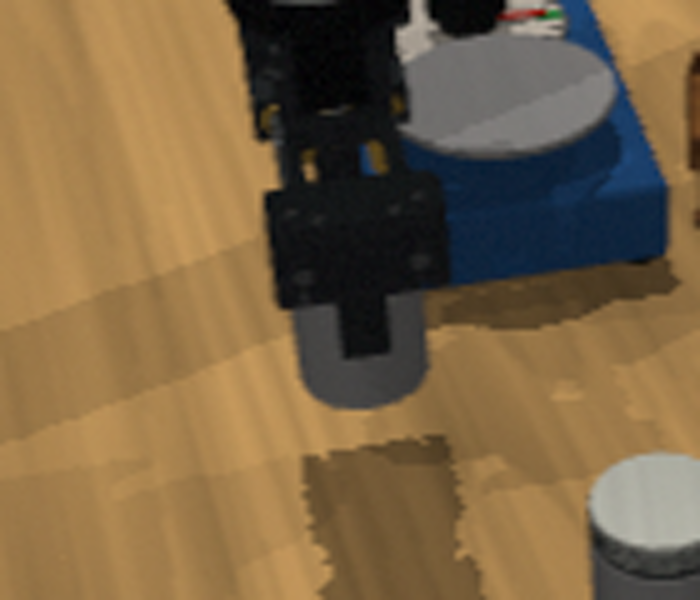

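Request:
carry_out([
  [0, 0, 0.015, 0, 0, 0],
  [0, 0, 0.03, 0, 0, 0],
  [0, 0, 0.042, 0, 0, 0],
  [0, 0, 0.048, 0, 0, 0],
  [0, 0, 0.0495, 0, 0, 0],
  [0, 0, 0.0495, 0, 0, 0],
  [0, 0, 0.0495, 0, 0, 0],
])

```text
clock: 10.85
tool_pos: [0.4766, 0.0044, 0.0365]
eef_rot: [0.998, -0.065, 0.0, 0.0]
contact_force: [0.3, -0.1, -2.7]
opening: 0.641
```

Request:
carry_out([
  [0, 0, 0, 0, 0, 0],
  [0, 0, 0, 0, 0, 0],
  [0, 0, 0, 0, 0, 0],
  [0, 0, 0, 0, 0, 0],
  [0, 0, 0, 0, 0, 0],
  [0, 0, -0.025, 0, 0, 0],
  [0, 0, -0.06, 0, 0, 0],
  [0, 0, -0.1, 0, 0, 0],
  [0, 0, -0.12, 0, 0, 0],
  [0, 0, -0.12, 0, 0, 0],
], fingers=0)

```text
clock: 11.85
tool_pos: [0.4778, 0.0045, 0.1585]
eef_rot: [0.998, -0.064, 0.003, -0.0]
contact_force: [0.7, 0.5, -0.8]
opening: 1.001
```

```bash
python3 - <<'E'
from plant import r
from h import *
p=r.snapshot("side"); cv2.imwrite("pics/a3.png",p["img"])
print([(np.round(d["xyz"],3).tolist(),round(d["p"],2)) for d in r.spot_point(p,"tin_1")])
E
python3 g.py 0.56 -0.157 0.15 -100
```

```text
[([0.475, 0.001, 0.005], 0.81), ([0.559, -0.156, 0.003], 0.66)]
row [0.1039, 0.1498, 0.006] [-0.02, -0.01, 2.63]
t 11.95 pos [0.4762 0.0049 0.156 ] yaw -97.4 tilt 0.03 q [-0.38  0.69  0.46  2.11 -0.66  0.48 -1.12] F [-0.87  0.14 -1.19] M [0.07 0.21 0.01] op 0.996
```

View pics/a3.png

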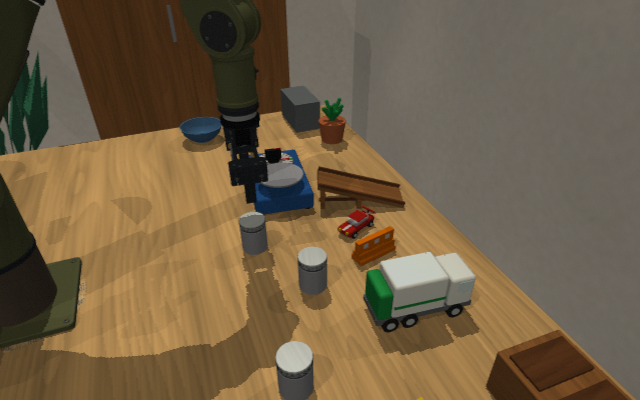

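Request:
carry_out([
  [0.015, 0.022, 0, 0, 0, 0],
  [0.033, 0.048, 0, 0, 0, 0],
  [0.055, 0.08, 0, 0, 0, 0],
  [0.077, 0.112, 0, 0, 0, 0],
  [0.095, 0.138, 0.004, 0, 0, 1],
  [0.104, 0.15, 0.006, 0, 0, 2.5],
  [0.104, 0.15, 0.006, 0, 0, 2.5],
  [0.104, 0.15, 0.006, 0, 0, 2.5],
])

```text
clock: 12.75
tool_pos: [0.5589, -0.1567, 0.1486]
eef_rot: [0.996, -0.086, -0.002, -0.001]
contact_force: [-0.3, -0.2, -0.8]
opening: 1.002
```

```bash
python3 - <<'E'
from plant import r
from h import *
p=r.snapshot("top"); cv2.imwrite("pics/b1t.png",p["img"])
print([(np.round(d["xyz"],3).tolist(),round(d["p"],2)) for d in r.spot_point(p,"tin_1")])
p=r.snapshot("side"); crop(p,200,130,200,160,4,"pics/b1s.png")
print([(np.round(d["xyz"],3).tolist(),round(d["p"],2)) for d in r.spot_point(p,"tin_1")])
E
python3 g.py 0.56 -0.157 0.036 -100
```

```text
[([0.454, -0.363, -0.0], 0.75), ([0.599, 0.224, -0.002], 0.44)]
[([0.453, -0.365, -0.003], 0.93), ([0.561, -0.157, 0.002], 0.88), ([0.476, 0.001, 0.002], 0.79)]
row [0.0007, 0.001, 0.1139] [-0.07, 0.07, 0.2]
t 12.95 pos [ 0.5596 -0.1561  0.1499] yaw -99.8 tilt 0.1 q [-0.08  0.81  0.49  1.8  -0.57  0.68 -1.  ] F [-0.24  0.54  0.25] M [0.03 0.11 0.01] op 1.003
```

View pics/b1t.png

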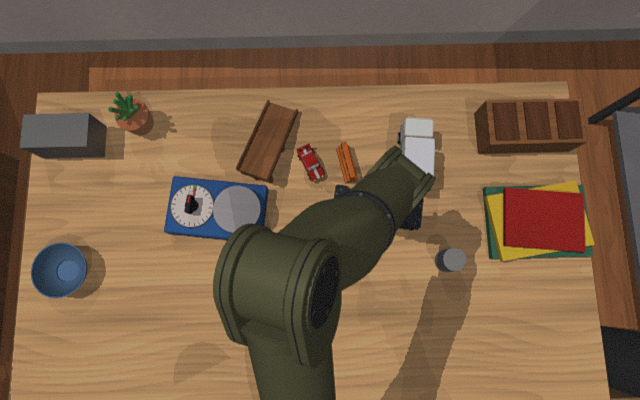

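View pics/b1s.png

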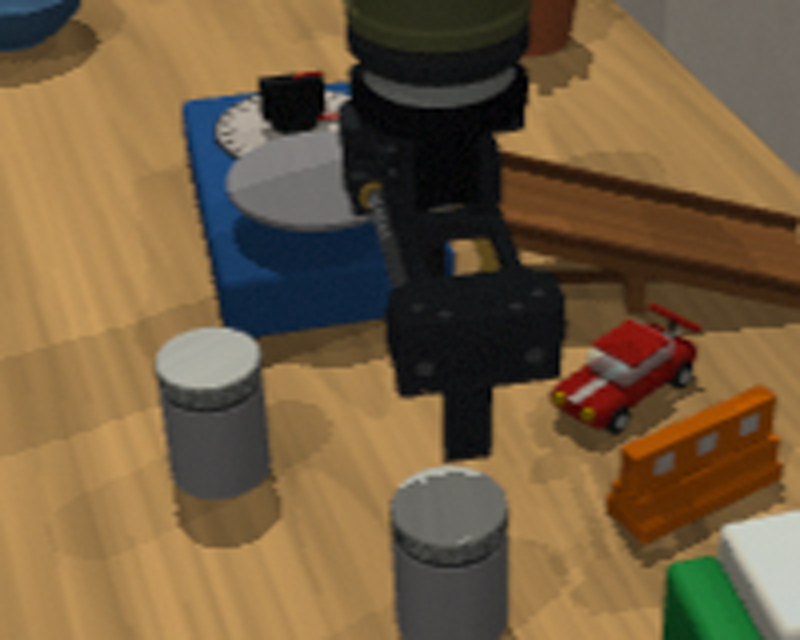

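Request:
carry_out([
  [0.001, 0.001, 0.025, 0, 0, 0],
  [0.001, 0.001, 0.055, 0, 0, 0],
  [0.001, 0.001, 0.085, 0, 0, 0],
  [0.001, 0.001, 0.105, 0, 0, 0],
  [0.001, 0.001, 0.114, 0, 0, 0],
  [0.001, 0.001, 0.114, 0, 0, 0],
])

```text
clock: 13.55
tool_pos: [0.5602, -0.158, 0.0354]
eef_rot: [0.996, -0.086, -0.001, -0.0]
contact_force: [-0.5, 0.5, 0.8]
opening: 1.001
```

Request:
carry_out([
  [0, 0, 0, 0, 0, 0],
  [0, 0, 0, 0, 0, 0],
  [0, 0, 0, 0, 0, 0],
  [0, 0, 0, 0, 0, 0],
  [0, 0, 0, 0, 0, 0],
  [0, 0, 0, 0, 0, 0],
  [0, 0, 0, 0, 0, 0],
  [0, 0, 0, 0, 0, 0],
], fingers=255, grip_force=50)

```text
clock: 14.35
tool_pos: [0.5613, -0.1587, 0.0368]
eef_rot: [0.996, -0.086, 0.0, -0.0]
contact_force: [-0.0, 1.3, 6.4]
opening: 0.636
```

Request:
carry_out([
  [0, 0, -0.01, 0, 0, 0],
  [0, 0, -0.025, 0, 0, 0],
  [0, 0, -0.04, 0, 0, 0],
  [0, 0, -0.05, 0, 0, 0],
  [0, 0, -0.05, 0, 0, 0],
  [0, 0, -0.05, 0, 0, 0],
  [0, 0, -0.05, 0, 0, 0],
  [0, 0, -0.05, 0, 0, 0],
])

```text
clock: 15.15
tool_pos: [0.5604, -0.1586, 0.0856]
eef_rot: [0.996, -0.086, -0.001, -0.0]
contact_force: [-0.2, -0.4, -2.8]
opening: 0.641
```

```bash
python3 heft.py pics/b2.png; python3 g.py 0.56 -0.157 0.036 -100
```

```text
F [ 0.21  0.07 -3.2 ] [0.55 0.36 0.53] M [ 0.    0.15 -0.01] tau [-0.000e+00 -5.429e+01  7.750e+00 -8.810e+00 -2.000e-02 -4.000e-02
  0.000e+00]
row [-0.0011, -0.0016, 0.05] [-0.0, 0.02, 0.09]
t 15.45 pos [ 0.5608 -0.1588  0.086 ] yaw -99.9 tilt 0.02 q [-0.03  0.9   0.41  1.83 -0.64  0.55 -0.95] F [ 0.06  0.19 -3.87] M [0.   0.13 0.01] op 0.64
```

View pics/b2.png

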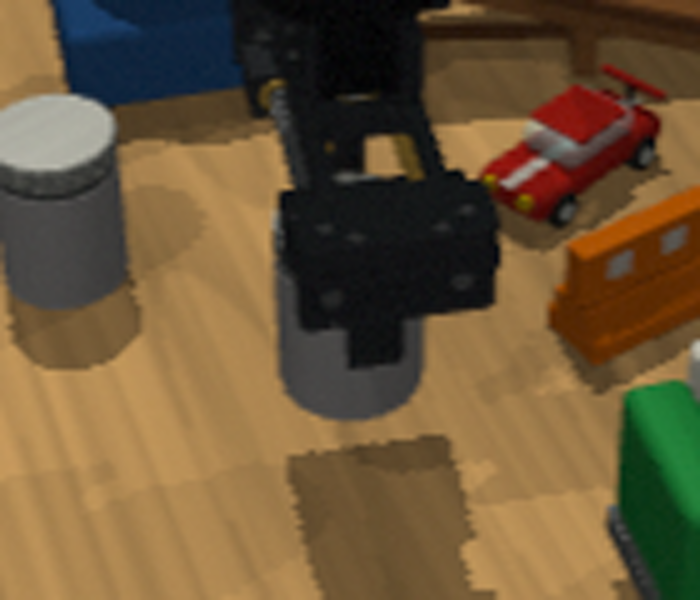

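Request:
carry_out([
  [0, 0, 0.015, 0, 0, 0],
  [0, 0, 0.03, 0, 0, 0],
  [0, 0, 0.042, 0, 0, 0],
  [0, 0, 0.048, 0, 0, 0],
  [0, 0, 0.0495, 0, 0, 0],
  [0, 0, 0.0495, 0, 0, 0],
  [0, 0, 0.0495, 0, 0, 0],
])

```text
clock: 16.15
tool_pos: [0.5597, -0.1582, 0.0368]
eef_rot: [0.996, -0.086, -0.001, -0.001]
contact_force: [-2.6, 2.2, 5.5]
opening: 0.633
```

Request:
carry_out([
  [0, 0, 0, 0, 0, 0],
  [0, 0, 0, 0, 0, 0],
  [0, 0, 0, 0, 0, 0],
  [0, 0, 0, 0, 0, 0],
  [0, 0, 0, 0, 0, 0],
  [0, 0, -0.025, 0, 0, 0],
  [0, 0, -0.06, 0, 0, 0],
  [0, 0, -0.1, 0, 0, 0],
  [0, 0, -0.12, 0, 0, 0],
  [0, 0, -0.12, 0, 0, 0],
], fingers=0)

```text
clock: 17.15
tool_pos: [0.5628, -0.1598, 0.1597]
eef_rot: [0.996, -0.086, 0.003, 0.001]
contact_force: [-0.3, -0.1, 0.3]
opening: 0.999
```

```bash
python3 - <<'E'
from plant import r
from h import *
p=r.snapshot("side"); cv2.imwrite("pics/b3.png",p["img"])
print([(np.round(d["xyz"],3).tolist(),round(d["p"],2)) for d in r.spot_point(p,"tin_1")])
E
python3 g.py 0.4535 -0.3635 0.15 -100
```

```text
[([0.557, -0.156, 0.003], 0.78), ([0.475, 0.006, 0.004], 0.77), ([0.453, -0.367, -0.001], 0.64)]
row [-0.0706, 0.2204, 0.0064] [-0.02, -0.01, 0.11]
t 17.25 pos [ 0.5609 -0.1585  0.1566] yaw -99.9 tilt 0.03 q [-0.08  0.8   0.5   1.79 -0.57  0.69 -1.  ] F [-0.55 -0.51 -0.76] M [0.01 0.14 0.02] op 1.0
```

View pics/b3.png

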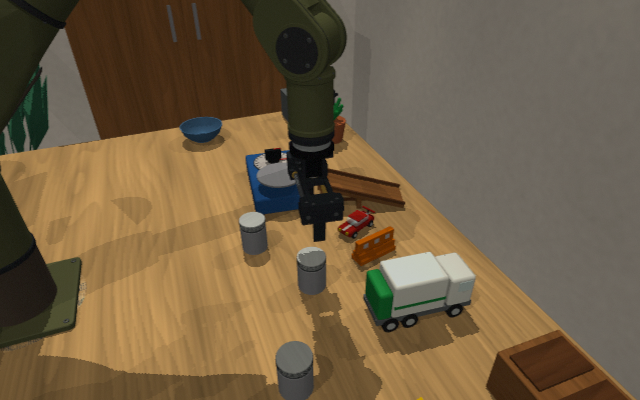

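Request:
carry_out([
  [-0.008, 0.025, 0, 0, 0, 0],
  [-0.02, 0.062, 0, 0, 0, 0],
  [-0.034, 0.105, 0, 0, 0, 0],
  [-0.048, 0.148, 0, 0, 0, 0],
  [-0.06, 0.188, 0.003, 0, 0, 0],
  [-0.068, 0.213, 0.006, 0, 0, 0],
  [-0.071, 0.221, 0.006, 0, 0, 0],
  [-0.071, 0.221, 0.006, 0, 0, 0],
  [-0.071, 0.221, 0.006, 0, 0, 0],
])

```text
clock: 18.15
tool_pos: [0.454, -0.3621, 0.1499]
eef_rot: [0.996, -0.085, -0.0, -0.001]
contact_force: [0.4, -0.2, 0.4]
opening: 0.998
```

```bash
python3 - <<'E'
from plant import r
from h import *
p=r.snapshot("side"); crop(p,200,240,200,160,4,"pics/c1s.png")
print([(np.round(d["xyz"],3).tolist(),round(d["p"],2)) for d in r.spot_point(p,"tin_1")])
p=r.snapshot("top"); cv2.imwrite("pics/c1t.png",p["img"])
print([(np.round(d["xyz"],3).tolist(),round(d["p"],2)) for d in r.spot_point(p,"tin_1")])
E
python3 g.py 0.4535 -0.364 0.036 -100
```

```text
[([0.476, 0.005, 0.003], 0.9), ([0.453, -0.367, -0.0], 0.81), ([0.558, -0.156, 0.002], 0.72)]
[([0.556, -0.157, 0.0], 0.64), ([0.472, 0.006, -0.003], 0.56), ([0.723, -0.014, 0.0], 0.34)]
row [-0.0004, 0.0016, 0.1145] [-0.06, -0.01, 0.26]
t 18.35 pos [ 0.4541 -0.3626  0.1505] yaw -99.7 tilt 0.06 q [ 0.35  0.8   0.44  1.8  -0.52  0.66 -0.65] F [ 0.72 -0.88 -0.55] M [ 0.08  0.22 -0.02] op 1.003
```

View pics/c1s.png

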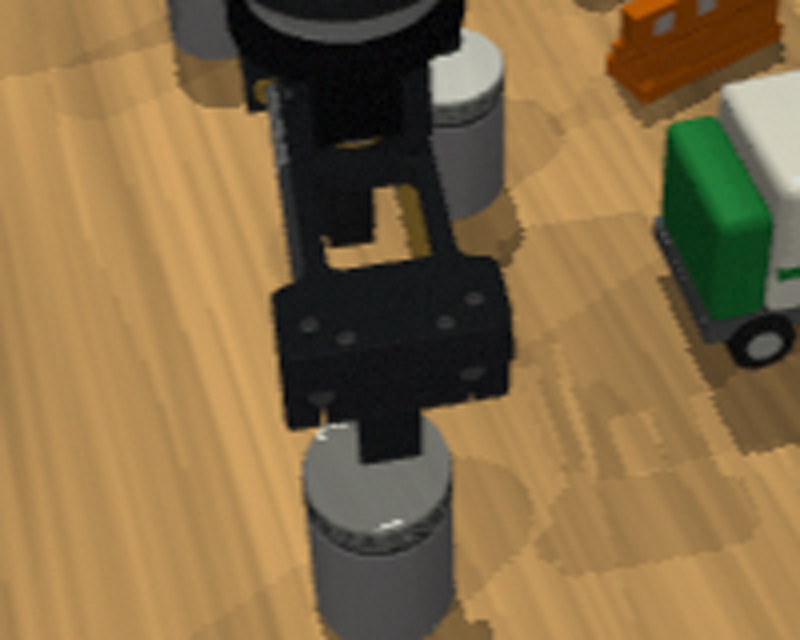

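View pics/c1t.png

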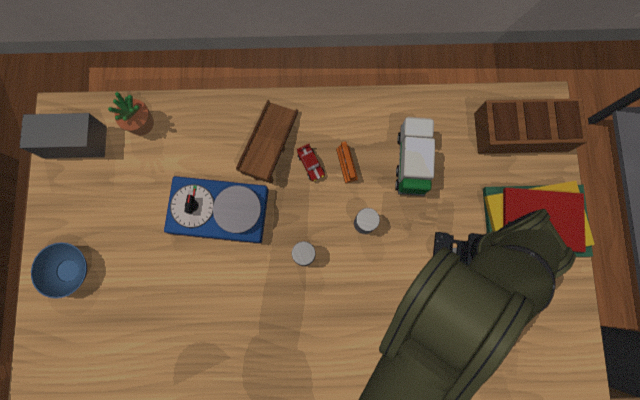

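Aligned over the third tin, other tins standing in place. Descend, grip, lift.

Request:
carry_out([
  [0, 0.001, 0.025, 0, 0, 0],
  [0, 0.001, 0.055, 0, 0, 0],
  [0, 0.001, 0.085, 0, 0, 0],
  [0, 0.001, 0.105, 0, 0, 0],
  [0, 0.001, 0.114, 0, 0, 0],
  [0, 0.001, 0.114, 0, 0, 0],
])

```text
clock: 18.95
tool_pos: [0.4527, -0.3643, 0.0359]
eef_rot: [0.996, -0.086, -0.001, -0.001]
contact_force: [0.1, -0.3, 1.0]
opening: 0.996
```

Request:
carry_out([
  [0, 0, 0, 0, 0, 0],
  [0, 0, 0, 0, 0, 0],
  [0, 0, 0, 0, 0, 0],
  [0, 0, 0, 0, 0, 0],
  [0, 0, 0, 0, 0, 0],
  [0, 0, 0, 0, 0, 0],
  [0, 0, 0, 0, 0, 0],
  [0, 0, 0, 0, 0, 0],
], fingers=255, grip_force=55)

```text
clock: 19.75
tool_pos: [0.4531, -0.3654, 0.0373]
eef_rot: [0.996, -0.086, 0.0, 0.0]
contact_force: [0.2, 1.5, 5.3]
opening: 0.64
```

Request:
carry_out([
  [0, 0, -0.01, 0, 0, 0],
  [0, 0, -0.025, 0, 0, 0],
  [0, 0, -0.04, 0, 0, 0],
  [0, 0, -0.05, 0, 0, 0],
  [0, 0, -0.05, 0, 0, 0],
  [0, 0, -0.05, 0, 0, 0],
  [0, 0, -0.05, 0, 0, 0],
  [0, 0, -0.05, 0, 0, 0],
])

```text
clock: 20.55
tool_pos: [0.4524, -0.3649, 0.0861]
eef_rot: [0.996, -0.086, -0.001, -0.0]
contact_force: [0.0, 0.7, -6.3]
opening: 0.639
```

```bash
python3 heft.py pics/c2.png; python3 g.py 0.454 -0.364 0.19 -100;python3 g.py 0.589 0.169 0.19 -100
```

```text
F [-0.03  0.13 -5.57] [0.43 0.84 0.64] M [0.01 0.16 0.01] tau [ 0.000e+00 -5.575e+01  7.310e+00 -9.290e+00 -3.000e-02 -3.000e-02
  0.000e+00]
row [0.0011, -0.0015, -0.1035] [-0.01, 0.02, 0.09]
t 20.85 pos [ 0.4526 -0.3653  0.0865] yaw -99.9 tilt 0.02 q [ 0.4   0.89  0.36  1.83 -0.58  0.53 -0.6 ] F [-0.14  0.88 -6.45] M [-0.03  0.18  0.07] op 0.636
row [0.0423, -0.5498, -0.1034] [-0.01, 0.02, 0.09]
t 20.85 pos [ 0.4526 -0.3653  0.0865] yaw -99.9 tilt 0.02 q [ 0.4   0.89  0.36  1.83 -0.58  0.53 -0.6 ] F [-0.14  0.88 -6.45] M [-0.03  0.18  0.07] op 0.636
```

View pics/c2.png

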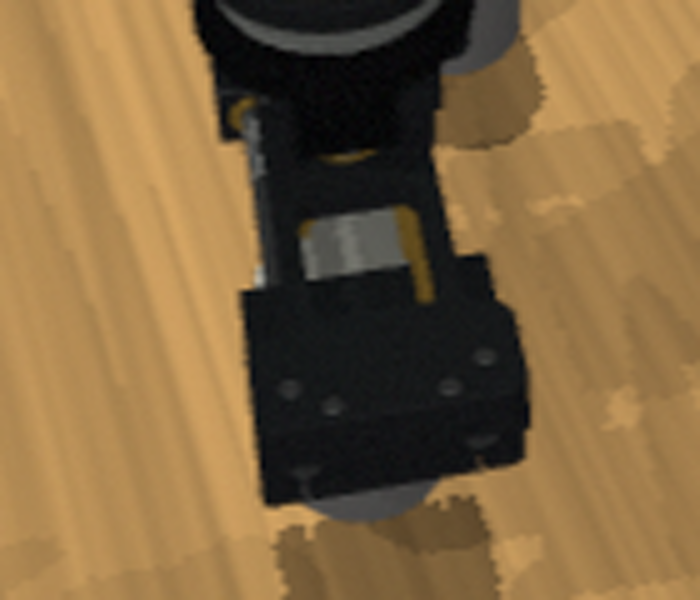

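Request:
carry_out([
  [0, 0, -0.015, 0, 0, 0],
  [0, 0, -0.035, 0, 0, 0],
  [0, 0, -0.06, 0, 0, 0],
  [0, 0, -0.085, 0, 0, 0],
  [0, 0, -0.1, 0, 0, 0],
  [0, 0, -0.105, 0, 0, 0],
  [0.001, -0.01, -0.105, 0, 0, 0],
  [0.003, -0.03, -0.105, 0, 0, 0],
  [0.005, -0.06, -0.105, 0, 0, 0],
  [0.007, -0.09, -0.105, 0, 0, 0],
  [0.009, -0.12, -0.105, 0, 0, 0],
  [0.011, -0.15, -0.105, 0, 0, 0],
])

```text
clock: 22.05
tool_pos: [0.4889, -0.2167, 0.1904]
eef_rot: [0.996, -0.086, -0.001, -0.001]
contact_force: [0.7, -0.9, -5.3]
opening: 0.635
```

Request:
carry_out([
  [0.002, -0.03, 0, 0, 0, 0],
  [0.004, -0.06, 0, 0, 0, 0],
  [0.007, -0.09, 0, 0, 0, 0],
  [0.009, -0.12, 0, 0, 0, 0],
  [0.012, -0.15, 0, 0, 0, 0],
  [0.014, -0.18, 0, 0, 0, 0],
  [0.016, -0.21, 0, 0, 0, 0],
  [0.018, -0.24, 0, 0, 0, 0],
  [0.02, -0.27, 0, 0, 0, 0],
  [0.022, -0.29, 0, 0, 0, 0],
  [0.023, -0.3, 0, 0, 0, 0],
  [0.023, -0.3, 0, 0, 0, 0],
])

```text
clock: 23.25
tool_pos: [0.563, 0.0743, 0.1905]
eef_rot: [0.996, -0.085, -0.001, -0.0]
contact_force: [0.3, 0.5, -5.6]
opening: 0.639
```

```bash
python3 g.py 0.589 0.169 0.178 -100
```

```text
row [0.0097, -0.0977, 0.0126] [-0.02, 0.12, 0.29]
t 23.25 pos [0.563  0.0743 0.1905] yaw -99.7 tilt 0.12 q [-0.54  0.75  0.59  1.81 -0.59  0.76 -1.38] F [ 0.34  0.5  -5.56] M [-0.05  0.1   0.03] op 0.639
```

Request:
carry_out([
  [0.001, -0.01, 0, 0, 0, 0],
  [0.003, -0.03, 0, 0, 0, 0],
  [0.006, -0.055, 0.003, 0, 0, 0],
  [0.008, -0.08, 0.008, 0, 0, 0],
  [0.01, -0.093, 0.012, 0, 0, 0],
  [0.01, -0.098, 0.012, 0, 0, 0],
  [0.01, -0.098, 0.012, 0, 0, 0],
  [0.01, -0.098, 0.012, 0, 0, 0],
  [0.01, -0.098, 0.012, 0, 0, 0],
  [0.01, -0.098, 0.012, 0, 0, 0],
])

```text
clock: 24.25
tool_pos: [0.5904, 0.1658, 0.1801]
eef_rot: [0.996, -0.087, 0.0, 0.0]
contact_force: [0.8, -0.1, -5.7]
opening: 0.639
```

```bash
python3 heft.py pics/d1.png; python3 g.py 0.589 0.169 0.178 -100
python3 - <<'E'
from plant import r
from h import *
p=r.snapshot("side"); cv2.imwrite("pics/d1s.png",p["img"])
print([(np.round(d["xyz"],3).tolist(),round(d["p"],2)) for d in r.spot_point(p,"tin_1")])
p=r.snapshot("top"); cv2.imwrite("pics/d1t.png",p["img"])
print([(np.round(d["xyz"],3).tolist(),round(d["p"],2)) for d in r.spot_point(p,"tin_1")],[(l,[np.round(d["xyz"],3).tolist() for d in r.spot_point(p,l)][:1]) for l in("car","truck","ramp","barrier","pan_top")])
E
```

```text
F [-0.01 -0.11 -5.68] [0.38 0.5  0.64] M [0.01 0.16 0.  ] tau [  0.07 -55.21  10.46 -13.23   0.    -0.08   0.  ]
row [-0.0017, -0.0018, 0.0018] [-0.01, 0.0, 0.09]
t 24.55 pos [0.5903 0.1669 0.1798] yaw -99.9 tilt 0.01 q [-0.67  0.83  0.61  1.68 -0.61  0.83 -1.54] F [ 0.33  0.7  -5.14] M [0.01 0.13 0.02] op 0.638
[([0.592, 0.166, 0.143], 0.82), ([0.559, -0.154, 0.003], 0.82), ([0.474, 0.004, 0.0], 0.63)]
[([0.478, 0.006, 0.001], 0.94), ([0.555, -0.16, -0.002], 0.78), ([0.59, 0.172, 0.142], 0.65), ([0.783, 0.098, -0.003], 0.15)] [('car', [[0.721, -0.019, -0.003]]), ('truck', [[0.716, -0.289, -0.003]]), ('ramp', [[0.784, 0.095, -0.002]]), ('barrier', [[0.722, -0.118, -0.001]]), ('pan_top', [[0.588, 0.168, 0.076]])]
```

View pics/d1s.png

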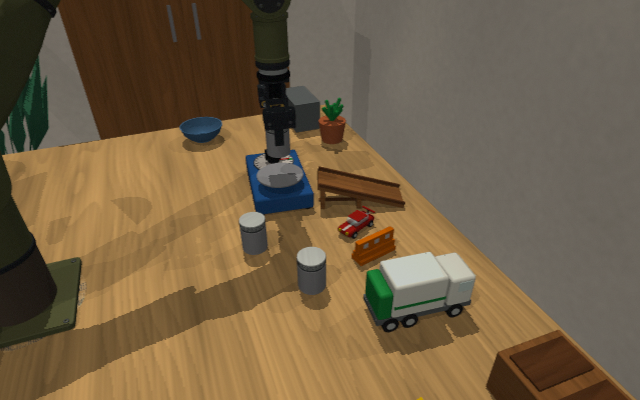

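View pics/d1.png

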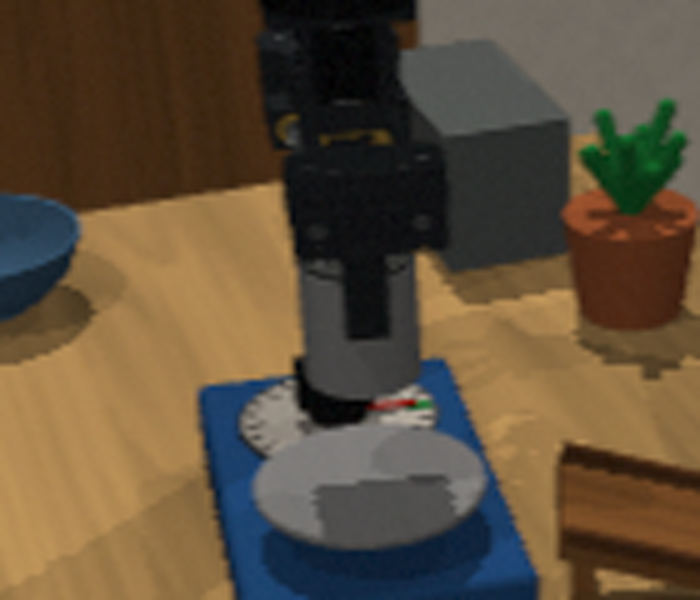

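View pics/d1t.png

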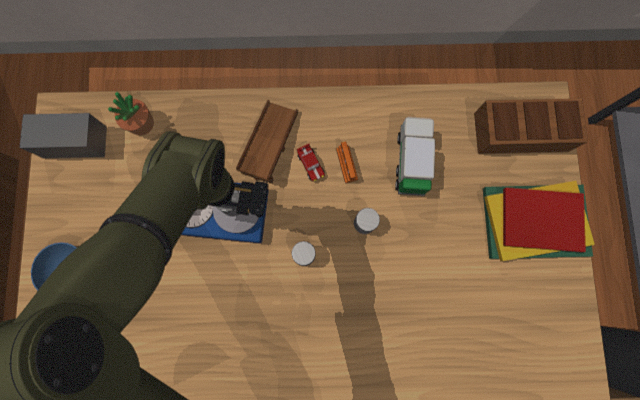

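The tin is held over the pan at about (0.590, 0.167), underside at z ≈ 0.143. The pointer is on green, the other tins are standing at pixels (253,232) and (312,270), and the toys haven't moved. Handing in.

```bash
python3 -c "
from plant import r
print(r.get_state()['clock'],r.get_state()['qd']); print(r.finish_job())"
```

```text
25.0 [ 1.81255455e-03 -5.06167835e-04 -2.86077508e-05 -9.95283104e-04
  4.95115355e-04 -2.44259944e-03  9.97131247e-04]
the job is handed in; nothing more can be done
None
```

I set the scale to zero, hefted all three tins, and handed the job in at 25.0 s still holding the heaviest over the pan. The hand-in gives no verdict.

- **Knob:** I gripped the bar and turned it about 77° clockwise. After release, both cameras showed the pointer on the green mark, and the side camera still did in the last check.
- **Hefting:** The tin nearest the scale weighed about 3.5 N, the middle one 3.2 N and the far one about 5.6 N, with 0.4–0.6 N of noise in each reading. I set the two lighter ones back upright where they had stood.
- **Final hold:** The far tin is held upright at 55 N grip with the arm at rest. It is within about 3 mm of the pan's centre, with about 63 mm of air beneath it.
- **Toys:** They were all within a few mm of where they started.

Nothing failed. The two cameras differed by up to about 6 mm on positions, well within the tolerances.

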